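# Size a gauge pin on the hole gauge plate

## Robot

A 6-joint arm with a two-finger parallel gripper is mounted at the origin on the work surface. World frame = base frame: x ahead of the robot, y to its left, z up, the work surface at z = 0. Lengths are in m, angles in degrees, forces in N, time in s.
With the tool pointing down it reaches from about 0.3 to 0.775 m from the base axis. Payload 14.6 kg.
Tool frame: the origin (TCP) lies where the fingers leave the gripper's body, on its centre line; the fingertips stand 97 mm ahead of it and the grasp point (between the pads) lies 78 mm ahead of it; x points along the fingers, y is the direction in which the jaws open and shut, and the axes are right-handed (so a half turn about x gives the same grasp; the last joint's range is limited). The gripper opens to 94 mm and grips with 3 to 60 N. Pads are 16 mm wide; open, the fingers measure 119 mm over their backs; the gripper's body (75 mm by 177 mm) begins 78 mm behind the grasp point.
Start: joints at [60.126, 17.183, 87.147, -0, 75.671, -3.816], TCP at [0.242, 0.494, 0.303] pointing down, gripper open.
Joint ranges: [-173.82, 173.82], [-45.26, 126.66], [13.44, 144.39], [-59.66, 239.66], [0, 175.72], [-146.38, 146.38]. Speed limits (degrees/s): [127.2, 127.2, 147.25, 180, 180, 180].

## Interface

Orientations are given as a 3x3 rotation matrix whose columns are the frame's x, y, z axes.
In Python, from rig import robot gives the robot as it stands.
- The arm moves only by the shell command python3 -m pendant 'ROWS' [FORCE]. ROWS is JSON, a list of rows, each a list of 7 numbers: the shift along the tool's x, y, z in cm, then the turn, a rotation vector about the tool's x, y, z in degrees, then the finger opening in cm, from 0 to 9.4. In form: [[dx, dy, dz, rx, ry, rz, gripper], ...]. A call has 1 to 20 rows; each row is the pose to reach, as a shift and turn from the pose commanded when the call began, along the tool's axes at that moment; what a row does not reach only later rows make up. A row lasts 1/10 s, in which the tool goes at most 50 mm and 8.59 degrees, less where a joint would pass 70% of its speed; a pose out of reach is approached as far as the arm can. A call with a gripper value outside its range is refused whole. The fingers move at their own pace and stop on an object; FORCE is the grip in N (left out, the last holds). Time passes only in rows, so rows that repeat a pose let the fingers close. It gives the time, the measured TCP pose, the force and the opening at its end, in the units of the state.
- robot.read_state(): the state, without advancing time (a new reading comes with each control period).
- robot.get_image(name): name is "scene" or "side" or "wrist"; returns a dict with "image" (420x560x3 uint8, red, green, blue), "vertical_fov" (degrees; the focal length in pixels is half the picture's height over the tangent of half this angle, whatever the lens; pixels are square), "cx", "cy" (the principal point, pixels), "pose" (4x4, takes a point from camera to world coordinates); the wrist camera has in their place "T_tool_cam" (4x4, takes a point from camera to tool coordinates, whose origin is the TCP and whose axes are the tool frame's). Camera axes: x right, y down, z forward; pixel columns grow to the right and rows downward; lengths in m; the calibration is good to about 2 mm. A picture is of the moment at which its call begins: read the wrist's pose just before it. There is no depth.
- robot.hand_in(): hands the job in, once; it reports no verdict.
The state is a dict: "time_s": time; "qpos": joint angles; "qvel": joint speeds; "tau": joint torques, N m; "tool_pos": TCP position; "tcp_rot": TCP orientation; "ft_force": force on the tool from outside, world axes, zero at the start; "torque": the same for the moment, N m; "finger_gap": finger opening in m.
Only numpy, scipy, OpenCV 4.12 (cv2) and the standard library are available. Lean on these libraries where they do the work, as an engineer would, in place of code of your own. Each camera call takes 0.05 s, during which the arm holds its last target.

## Task

Take the pin out of the red-marked place of the wooden rack and size it on the steel hole gauge plate: start at the widest hole and work down hole by hole, pushing the pin's shank in gently, until a hole refuses it when pressed lightly. Then go back to the last hole it passed and leave the pin standing there, fully home with its collar on the plate, and let go. Never press hard on the plate, and leave the other pins and the things on the bench alone.

Things in the scene. Friction and masses are not known exactly. Their poses are not given: they have to be found in the camera images.
- gauge: green frame fixed to the bench, base 100 x 220 mm, with a steel plate 62 x 166 x 12 mm, top face 70 mm up, open below. Origin: centre of the base's underside; y along the row of 4 through holes (36 mm apart, widest at +y). The plate sits up to 3.5 mm off its nominal place in x and in y (not turned; all holes shift alike) and is clamped there. Over 40 N on it is too hard.
- hole0 (a point): the nominal centre of the mouth of the widest hole (19.2 mm, through, 1 mm chamfer), at the height of the plate's top face. x and y are the gauge's own. It belongs to the frame: the true hole lies up to 3.5 mm away in x and up to 3.5 mm in y (see gauge).
- hole1 (a point): the nominal centre of the mouth of the second hole (16.2 mm, through, 1 mm chamfer), at the height of the plate's top face. x and y are the gauge's own. It belongs to the frame: the true hole lies up to 3.5 mm away in x and up to 3.5 mm in y (see gauge).
- hole2 (a point): the nominal centre of the mouth of the third hole (13.2 mm, through, 1 mm chamfer), at the height of the plate's top face. x and y are the gauge's own. It belongs to the frame: the true hole lies up to 3.5 mm away in x and up to 3.5 mm in y (see gauge).
- hole3 (a point): the nominal centre of the mouth of the narrowest hole (10.2 mm, through, 1 mm chamfer), at the height of the plate's top face. x and y are the gauge's own. It belongs to the frame: the true hole lies up to 3.5 mm away in x and up to 3.5 mm in y (see gauge).
- rack: fixed wooden rack, 80 x 220 mm, 55 mm high, origin at the centre of its underside, y along the row of its three 20.5 mm through holes, 70 mm apart. Each holds a pin upright, its collar resting on the rack's top, the shank in the hole.
- slot_red (a point): centre of the rack's red-framed hole (at the rack's -y end), at the rack's top face; the pin standing here is the one to be sized
- pin_a_grip (a point): gauge pin, one of three alike from above: blue round handle 20 mm across, 44 mm tall; below it a dark collar 30 mm across, 4 mm thick; below that a steel shank 45 mm long, its foot chamfered 1 mm. The shanks are 18, 15 and 12 mm thick; which pin has which is not told. This point: handle centre, on the axis, 26 mm above the collar's underside, 71 mm above the foot. z: pin axis, up.
- pin_b_grip (a point): gauge pin, one of three alike from above: blue round handle 20 mm across, 44 mm tall; below it a dark collar 30 mm across, 4 mm thick; below that a steel shank 45 mm long, its foot chamfered 1 mm. The shanks are 18, 15 and 12 mm thick; which pin has which is not told. This point: handle centre, on the axis, 26 mm above the collar's underside, 71 mm above the foot. z: pin axis, up.
- pin_c_grip (a point): gauge pin, one of three alike from above: blue round handle 20 mm across, 44 mm tall; below it a dark collar 30 mm across, 4 mm thick; below that a steel shank 45 mm long, its foot chamfered 1 mm. The shanks are 18, 15 and 12 mm thick; which pin has which is not told. This point: handle centre, on the axis, 26 mm above the collar's underside, 71 mm above the foot. z: pin axis, up.
- oil_bottle: yellow oil bottle, 54 mm across, 130 mm tall, loose; origin at the centre of its underside; to be left alone
- paint_tin: yellow and grey paint tin, 84 mm across, 95 mm tall, loose; origin at the centre of its underside; to be left alone
- mug: white mug, 76 mm across, 85 mm tall, loose; origin at the centre of its underside; to be left alone
- wrench: steel wrench lying loose on the bench along its x axis; to be left alone
- hammer: hammer with wooden handle lying loose on the bench along its x axis; to be left alone
- screwdriver: red-handled screwdriver lying loose on the bench along its x axis; to be left alone
Things that resemble listed ones, but are neither listed nor needed, are in the scene too. Leave any yellow look-alike of the part that bears pin_c_grip alone.

How it is judged (in metres and radians):
On the way, in this order (a step that is already met when the one before it is completed fails the run):
1. the pin from the red-marked place is in the widest hole ((((horizontal distance between pin_a_grip and hole0 below 0.009 m and z of pin_a_grip in the frame of hole0 below 0.068 m) and horizontal distance between each of pin_b_grip, pin_c_grip and slot_red above 0.04 m) or ((horizontal distance between pin_b_grip and hole0 below 0.009 m and z of pin_b_grip in the frame of hole0 below 0.057 m) and horizontal distance between each of pin_a_grip, pin_c_grip and slot_red above 0.04 m) or ((horizontal distance between pin_c_grip and hole0 below 0.009 m and z of pin_c_grip in the frame of hole0 below 0.057 m) and horizontal distance between each of pin_a_grip, pin_b_grip and slot_red above 0.04 m))).
2. its shank has passed through the plate in the tightest hole that takes it (((horizontal distance between pin_a_grip and hole0 below 0.009 m and z of pin_a_grip in the frame of hole0 below 0.057 m) or (horizontal distance between pin_b_grip and hole1 below 0.009 m and z of pin_b_grip in the frame of hole1 below 0.057 m) or (horizontal distance between pin_c_grip and hole2 below 0.009 m and z of pin_c_grip in the frame of hole2 below 0.057 m))).
3. it has been pressed lightly (over 2 N) on the next smaller hole, which refuses it (((horizontal distance between pin_a_grip and hole1 below 0.008 m and z of pin_a_grip in the frame of hole1 above 0.066 m and contact force between pin_a and gauge above 2 N) or (horizontal distance between pin_b_grip and hole2 below 0.008 m and z of pin_b_grip in the frame of hole2 above 0.066 m and contact force between pin_b and gauge above 2 N) or (horizontal distance between pin_c_grip and hole3 below 0.008 m and z of pin_c_grip in the frame of hole3 above 0.066 m and contact force between pin_c and gauge above 2 N))), for 0.04 s.
At the end, for the whole second after the job is handed in: The pin from the red-marked place stands released and at rest in the tightest hole that takes its shank, fully home (collar within 2.5 mm of the plate's top, axis within 0.1 rad of upright), and the other two pins stand where they were (within 12 mm) (((horizontal distance between pin_a_grip and hole0 below 0.007 m and z of pin_a_grip in the frame of hole0 between 0.0235 and 0.0285 m and angle between pin_a_grip's own z axis and vertical below 0.1 rad and linear speed of pin_a below 0.02 m/s and contact force between the fingers and pin_a below 0.05 N and horizontal distance between each of pin_b_grip, pin_c_grip and slot_red above 0.04 m and distance of each of pin_b_grip, pin_c_grip from where it was at the start of the episode below 0.012 m) or (horizontal distance between pin_b_grip and hole1 below 0.007 m and z of pin_b_grip in the frame of hole1 between 0.0235 and 0.0285 m and angle between pin_b_grip's own z axis and vertical below 0.1 rad and linear speed of pin_b below 0.02 m/s and contact force between the fingers and pin_b below 0.05 N and horizontal distance between each of pin_a_grip, pin_c_grip and slot_red above 0.04 m and distance of each of pin_a_grip, pin_c_grip from where it was at the start of the episode below 0.012 m) or (horizontal distance between pin_c_grip and hole2 below 0.007 m and z of pin_c_grip in the frame of hole2 between 0.0235 and 0.0285 m and angle between pin_c_grip's own z axis and vertical below 0.1 rad and linear speed of pin_c below 0.02 m/s and contact force between the fingers and pin_c below 0.05 N and horizontal distance between each of pin_a_grip, pin_b_grip and slot_red above 0.04 m and distance of each of pin_a_grip, pin_b_grip from where it was at the start of the episode below 0.012 m))); the robot touches nothing.
It fails at once if a pin is pressed on the gauge with more than 40 N (contact force between any of pin_a, pin_b, pin_c and gauge above 40 N).
It fails at once if the gripper or arm strikes the gauge with more than 40 N (contact force between the arm and gauge above 40 N).
It fails at once if a thing on the bench is shifted by more than 30 mm (distance of any of oil_bottle, paint_tin, mug, wrench, hammer, screwdriver from where it was at the start of the episode above 0.03 m).
It also fails if it takes over 72 s, if anything falls off the work surface, if the arm or the gripper's body presses on something with over 40 N, if the wrist force passes 120 N, or if a joint passes its speed limit or range.

## Working session

There is one attempt and no reset: what is moved stays moved. The work goes in short steps, Python scripts to look and compute and a shell command to move; the robot and the scene stay as the last step left them, time stands still between calls to the robot, and variables do not carry over. Pictures are saved under pics/ and viewed, and the job is handed in when it is done.

```bash
ls; mkdir -p pics
python3 - <<'E'
from rig import robot
import cv2,numpy as np
s=robot.read_state()
for k,v in s.items(): print(k,np.round(v,4).tolist())
for n in ["scene","side","wrist"]:
    d=robot.get_image(n)
    cv2.imwrite(f"pics/{n}0.png",d["image"][:,:,::-1])
    print(n,d["vertical_fov"],d["cx"],d["cy"],np.round(d.get("pose",d.get("T_tool_cam")),4).tolist(),[k for k in d])
E
```

```text
pics
time_s 0.0
qpos [60.126, 17.2162, 87.1787, 0.0013, 75.6707, -3.8154]
qvel [-0.0457, -0.0382, -0.0139, -0.0168, 0.0833, -0.1201]
tau [0.0022, -53.1833, -35.2735, 0.0709, 0.0246, 0.0]
tool_pos [0.2415, 0.494, 0.3021]
tcp_rot [[-0.0006, 0.4393, 0.8983], [-0.001, 0.8983, -0.4393], [-1.0, -0.0011, -0.0001]]
ft_force [-1.1802, -0.1532, 0.433]
torque [0.0109, 0.0167, -0.065]
finger_gap 0.0941
scene 44.33204107141097 272.90211448022717 204.8676245282548 [[-0.8136, 0.463, -0.3516, 1.1139], [0.5814, 0.6468, -0.4936, 0.809], [-0.0011, -0.606, -0.7954, 1.3654], [0.0, 0.0, 0.0, 1.0]] ['image', 'vertical_fov', 'cx', 'cy', 'pose']
side 47.23490632263853 281.0678187311757 201.98582828079796 [[-0.9515, -0.233, 0.2008, 0.3122], [-0.3074, 0.6967, -0.6481, 0.8037], [0.0111, -0.6784, -0.7346, 0.9804], [0.0, 0.0, 0.0, 1.0]] ['image', 'vertical_fov', 'cx', 'cy', 'pose']
wrist 69.09807098460497 277.57770354569226 208.34277878440759 [[-0.0007, -0.2665, 0.9638, -0.0827], [1.0, 0.0002, 0.0008, 0.0004], [-0.0004, 0.9638, 0.2665, -0.0766], [0.0, 0.0, 0.0, 1.0]] ['image', 'vertical_fov', 'cx', 'cy', 'T_tool_cam']
```

View pics/scene0.png

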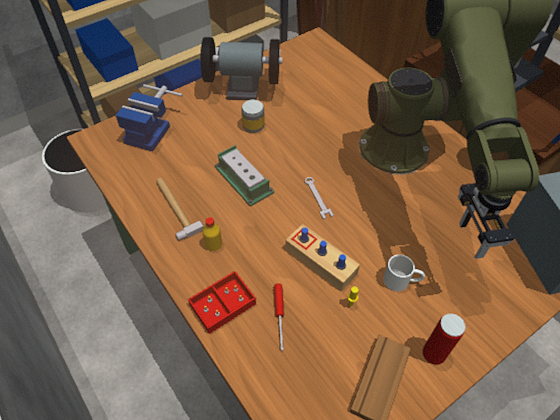

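View pics/side0.png

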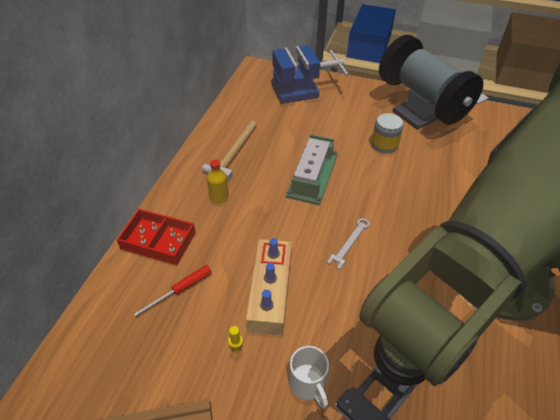

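View pics/wrist0.png

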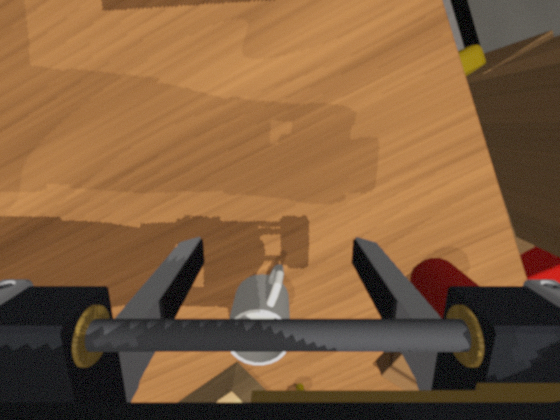

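The scene view shows the red-framed pin at about (304,236) and two other blue pins at (322,247) and (341,262). The yellow look-alike is at (353,296) and the gauge at (243,173). Next I enlarge the rack and gauge.

Run:
```python
import cv2,numpy as np
a=cv2.imread("pics/scene0.png");b=cv2.imread("pics/side0.png")
c=cv2.resize(a[140:210,205:285],None,fx=5,fy=5,interpolation=cv2.INTER_CUBIC)
d=cv2.resize(b[130:205,280:345],None,fx=5,fy=5,interpolation=cv2.INTER_CUBIC)
h=max(c.shape[0],d.shape[0]);o=np.zeros((h,c.shape[1]+d.shape[1],3),np.uint8);o[:c.shape[0],:c.shape[1]]=c;o[:d.shape[0],c.shape[1]:]=d
cv2.imwrite("pics/g1.png",o)
c=cv2.resize(a[220:290,280:365],None,fx=4,fy=4,interpolation=cv2.INTER_CUBIC)
d=cv2.resize(b[230:335,240:300],None,fx=4,fy=4,interpolation=cv2.INTER_CUBIC)
h=max(c.shape[0],d.shape[0]);o=np.zeros((h,c.shape[1]+d.shape[1],3),np.uint8);o[:c.shape[0],:c.shape[1]]=c;o[:d.shape[0],c.shape[1]:]=d
cv2.imwrite("pics/r1.png",o)
```

```text
(no output)
```

View pics/g1.png

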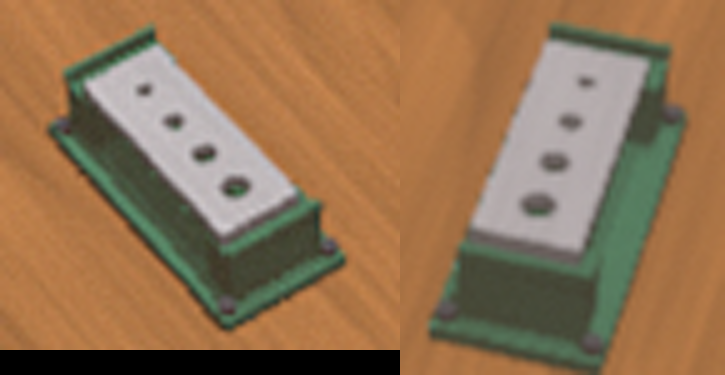

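View pics/r1.png

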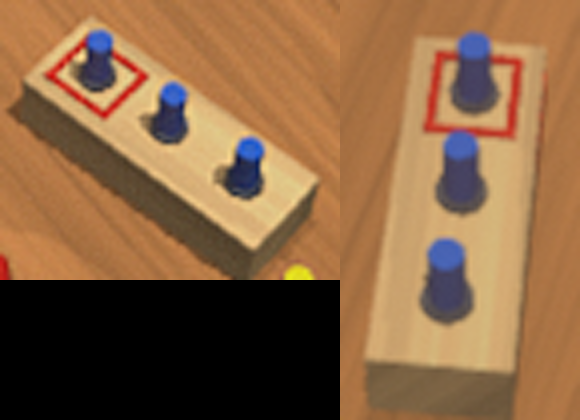

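The crops confirm that the pin in the red frame is the blue one at the rack end nearest the gauge. The widest hole is at the gauge's near, rack-facing end. Next I locate everything by casting rays onto known heights.

```bash
cat > h.py <<'E'
import numpy as np,cv2
from rig import robot
def K(d): 
    f=210/np.tan(np.radians(d["vertical_fov"])/2); return f,d["cx"],d["cy"]
def campose(d,s=None):
    if "pose" in d: return np.array(d["pose"])
    T=np.eye(4);T[:3,:3]=np.array(s["tcp_rot"]);T[:3,3]=s["tool_pos"]
    return T@np.array(d["T_tool_cam"])
def plane(d,uv,z,s=None):
    f,cx,cy=K(d);P=campose(d,s)
    r=P[:3,:3]@np.array([(uv[0]-cx)/f,(uv[1]-cy)/f,1.]);t=(z-P[2,3])/r[2]
    return P[:3,3]+t*r
def proj(d,p,s=None):
    f,cx,cy=K(d);q=np.linalg.inv(campose(d,s))@np.append(p,1);return np.array([f*q[0]/q[2]+cx,f*q[1]/q[2]+cy])
def tri(d1,u1,d2,u2):
    A=[];b=[]
    for d,u in((d1,u1),(d2,u2)):
        f,cx,cy=K(d);P=campose(d);r=P[:3,:3]@np.array([(u[0]-cx)/f,(u[1]-cy)/f,1.]);r/=np.linalg.norm(r)
        M=np.eye(3)-np.outer(r,r);A.append(M);b.append(M@P[:3,3])
    return np.linalg.lstsq(np.vstack(A),np.hstack(b),rcond=None)[0]
E
python3 - <<'E'
from h import *
D={n:robot.get_image(n) for n in("scene","side")}
roi={"scene":(280,220,365,290),"side":(240,230,300,335)}
g={"scene":(205,140,285,210),"side":(280,130,345,205)}
for n,d in D.items():
    im=d["image"].astype(int);x0,y0,x1,y1=roi[n]
    m=((im[...,2]>150)&(im[...,2]-im[...,0]>90)).astype(np.uint8);mm=np.zeros_like(m);mm[y0:y1,x0:x1]=m[y0:y1,x0:x1]
    k,l,st,c=cv2.connectedComponentsWithStats(mm)
    print(n,"tops",[(c[i].round(1).tolist(),int(st[i,4]),plane(d,c[i],.103)[:2].round(4).tolist()) for i in range(1,k) if st[i,4]>5])
    x0,y0,x1,y1=g[n]
    sub=im[y0:y1,x0:x1]; 
    plate=((sub.max(2)-sub.min(2)<25)&(sub.min(2)>110)).astype(np.uint8)
    k,l,st,c=cv2.connectedComponentsWithStats(plate);i=1+np.argmax(st[1:,4]);pm=(l==i).astype(np.uint8)
    cs,h=cv2.findContours(pm,cv2.RETR_CCOMP,cv2.CHAIN_APPROX_NONE)
    for j,cc in enumerate(cs):
        if h[0][j][3]>=0 and len(cc)>4:
            mk=np.zeros_like(pm);cv2.drawContours(mk,[cc],-1,1,-1);mk&=(1-pm);
            ys,xs=np.nonzero(mk);u=(xs.mean()+x0,ys.mean()+y0)
            print(" hole",np.round(u,1),len(xs),plane(d,u,.07)[:2].round(4))
        elif h[0][j][3]<0: 
            r=cv2.boxPoints(cv2.minAreaRect(cc))+[x0,y0];print(" platecorners",[plane(d,q,.07)[:2].round(3).tolist() for q in r])
E
```

```text
scene tops [([304.6, 229.9], 25, [0.5338, 0.1564]), ([323.1, 243.1], 22, [0.5183, 0.2247]), ([342.2, 256.9], 25, [0.5035, 0.2931])]
 platecorners [[0.566, -0.264], [0.501, -0.285], [0.5, -0.102], [0.562, -0.085]]
 hole [251.9 176.9] 14 [ 0.5304 -0.1294]
 hole [245.6 170.3] 9 [ 0.5313 -0.1654]
 hole [239.3 164. ] 7 [ 0.5327 -0.2012]
 hole [233.5 157.5] 4 [ 0.5325 -0.2374]
side tops [([273.1, 241.1], 30, [0.5317, 0.1524]), ([269.8, 266.0], 29, [0.5163, 0.2209]), ([266.0, 293.1], 39, [0.5016, 0.2893])]
 platecorners [[0.559, -0.106], [0.567, -0.288], [0.499, -0.273], [0.497, -0.095]]
 hole [307.3 170.6] 20 [ 0.5287 -0.134 ]
 hole [310.5 162. ] 12 [ 0.5297 -0.1707]
 hole [313.5 154. ] 6 [ 0.5306 -0.2058]
 hole [316.5 146. ] 2 [ 0.5315 -0.2421]
```

The two views agree to about 4 mm. The pin spacing (70 mm) and hole spacing (36 mm) also match the given sizes. I move over the red-marked pin for a wrist view: delta in tool axes is about (+5.2, −17.7, +41.0) cm, turn +51° about x.

```bash
python3 -m pendant '[[1.3,-4.4,10.2,13,0,0,9.4],[1.3,-4.4,10.2,13,0,0,9.4],[2.6,-8.8,20.5,25,0,0,9.4],[2.6,-8.8,20.5,25,0,0,9.4],[3.9,-13.2,30.7,38,0,0,9.4],[3.9,-13.2,30.7,38,0,0,9.4],[3.9,-13.2,30.7,38,0,0,9.4],[5.2,-17.7,41,51,0,0,5],[5.2,-17.7,41,51,0,0,5],[5.2,-17.7,41,51,0,0,5],[5.2,-17.7,41,51,0,0,5],[5.2,-17.7,41,51,0,0,5],[5.2,-17.7,41,51,0,0,5]]' 25
python3 - <<'E'
from h import *
s=robot.read_state();d=robot.get_image("wrist");cv2.imwrite("pics/w1.png",d["image"][:,:,::-1])
print(s["time_s"],np.round(s["tool_pos"],4),np.round(s["tcp_rot"],4).tolist())
im=d["image"].astype(int)
m=((im[...,2]>150)&(im[...,2]-im[...,0]>90)).astype(np.uint8)
k,l,st,c=cv2.connectedComponentsWithStats(m)
for i in range(1,k):
    if st[i,4]>40:print(c[i].round(1),st[i].tolist(),plane(d,c[i],.103,s).round(4))
E
```

```text
time_s: 1.55
tool_pos: [0.5314, 0.1563, 0.251]
tcp_rot: [[0.0, 0.974, 0.226], [0.0, 0.226, -0.974], [-1.0, 0.0, -0.0]]
ft_force: [1.2, 0.6, 1.4]
finger_gap: 0.0509
1.55 [0.5314 0.1563 0.251 ] [[0.0002, 0.9741, 0.226], [0.0002, 0.226, -0.9741], [-1.0, 0.0003, -0.0002]]
[280.3  33.3] [267, 18, 27, 31, 660] [0.5033 0.29   0.103 ]
[279.2 138.5] [267, 126, 26, 26, 528] [0.5185 0.2221 0.103 ]
[278.4 228.1] [268, 218, 22, 22, 391] [0.5338 0.154  0.103 ]
```

View pics/w1.png

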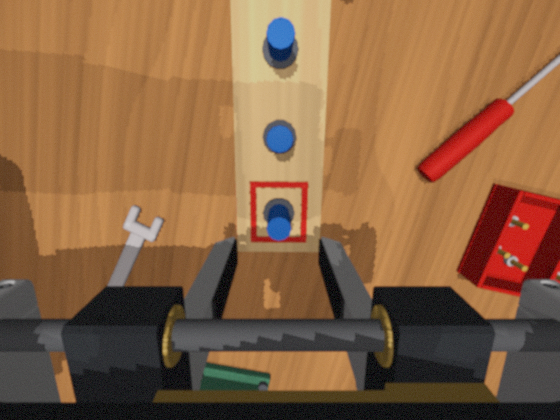

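The wrist view shows the red-framed pin at (278,228), with the other pins at (279,138) and (280,33). It measures (0.534, 0.154), in agreement with the scene and side views. I align, descend and grip.

```bash
python3 -m pendant '[[0,0.2,0.28,0,0,0,5],[3,0.2,0.28,0,0,0,5],[6,0.2,0.28,0,0,0,5],[8,0.2,0.28,0,0,0,5],[8.6,0.2,0.28,0,0,0,5],[8.6,0.2,0.28,0,0,0,5],[8.6,0.2,0.28,0,0,0,1],[8.6,0.2,0.28,0,0,0,1],[8.6,0.2,0.28,0,0,0,1],[8.6,0.2,0.28,0,0,0,1],[8.6,0.2,0.28,0,0,0,1],[8.6,0.2,0.28,0,0,0,1],[8.6,0.2,0.28,0,0,0,1],[8.6,0.2,0.28,0,0,0,1]]' 30
python3 - <<'E'
from h import *
s=robot.read_state();d=robot.get_image("wrist");cv2.imwrite("pics/w2.png",d["image"][:,:,::-1])
e=robot.get_image("side");cv2.imwrite("pics/s2.png",cv2.resize(e["image"][170:340,200:400,::-1],None,fx=3,fy=3))
E
```

```text
time_s: 3.0
tool_pos: [0.5348, 0.1527, 0.1651]
tcp_rot: [[0.0, 0.975, 0.224], [0.0, 0.224, -0.975], [-1.0, 0.0, 0.0]]
ft_force: [-3.0, -0.4, 5.1]
finger_gap: 0.0196
```

View pics/w2.png

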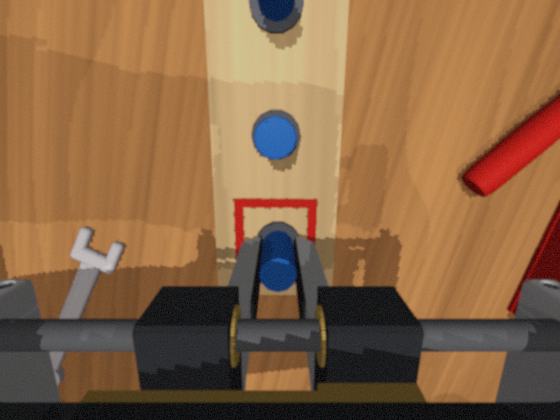

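View pics/s2.png

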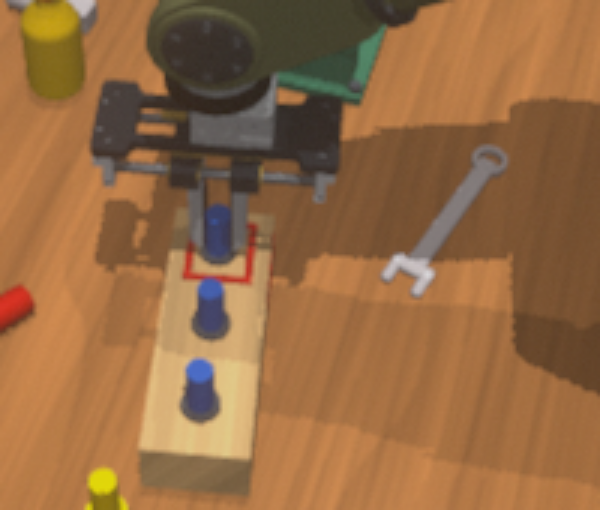

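The pin is between the pads with a 19.6 mm gap, as expected for the 20 mm handle. I lift, then carry it over the gauge's narrow half so the wrist camera sees the wide holes.

```bash
python3 -m pendant '[[-1,0,0,0,0,0,1],[-4,0,0,0,0,0,1],[-7,0,0,0,0,0,1],[-10,0,0,0,0,0,1],[-10,0,0,0,0,0,1],[-10,-1.7,7,3,0,0,1],[-10,-2.5,10.5,4,0,0,1],[-10,-3.3,14,5,0,0,1],[-10,-4.1,17.5,6,0,0,1],[-10,-5,21,7,0,0,1],[-10,-5.8,24.5,8,0,0,1],[-10,-6.6,28,10,0,0,1],[-10,-7.4,31.5,11.7,0,0,1],[-10,-8.3,34.8,11.7,0,0,1],[-10,-8.3,34.8,11.7,0,0,1],[-10,-8.3,34.8,11.7,0,0,1],[-10,-8.3,34.8,11.7,0,0,1],[-10,-8.3,34.8,11.7,0,0,1]]' 30
python3 - <<'E'
from h import *
s=robot.read_state();d=robot.get_image("wrist");cv2.imwrite("pics/w3.png",d["image"][:,:,::-1])
print(np.round(s["tool_pos"],4),np.round(s["tcp_rot"],4).tolist(),s["ft_force"])
e=robot.get_image("side");cv2.imwrite("pics/s3.png",cv2.resize(e["image"][60:230,220:420,::-1],None,fx=3,fy=3))
E
```

```text
time_s: 4.9
tool_pos: [0.5319, -0.2041, 0.2646]
tcp_rot: [[-0.0, 1.0, 0.023], [0.0, 0.023, -1.0], [-1.0, -0.0, -0.0]]
ft_force: [0.3, 0.5, -1.2]
finger_gap: 0.0198
[ 0.5319 -0.2041  0.2646] [[-0.0001, 0.9997, 0.023], [0.0001, 0.023, -0.9997], [-1.0, -0.0001, -0.0001]] [ 0.28005169  0.52729496 -1.18818803]
```

View pics/w3.png

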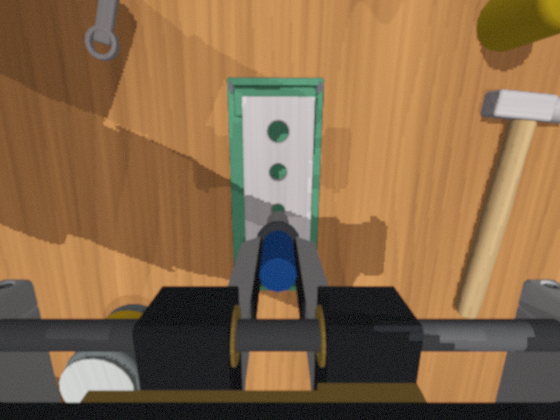

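View pics/s3.png

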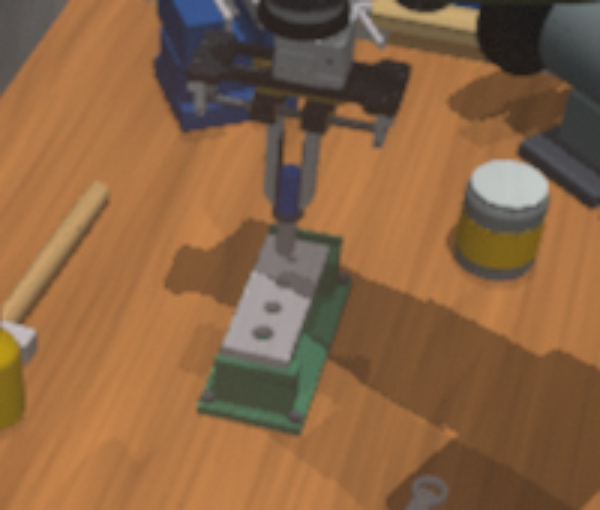

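The wrist view shows hole0 at about (278,131), hole1 at (278,172), hole2 partly hidden at (278,210), and the pin's shank foot at about (277,210). Next I measure the hole centres.

Run:
```python
from h import *
s=robot.read_state();d=robot.get_image("wrist");im=d["image"];g=im.astype(int)
gray=im.min(axis=2)
for (u,v,r) in((278,131,17),(278,172,14)):
    sub=gray[v-r:v+r+1,u-r:u+r+1]
    t=(float(np.median(sub[:2]))+float(sub[r-3:r+4,r-3:r+4].mean()))/2
    m=(sub<t).astype(np.uint8)
    k,l,st,c=cv2.connectedComponentsWithStats(m);i=l[r,r]
    cc=max(cv2.findContours((l==i).astype(np.uint8),0,1)[0],key=cv2.contourArea)
    (ex,ey),ax,an=cv2.fitEllipse(cc);x,y,w,h=cv2.boundingRect(cc)
    for nm,p in(("ell",(ex+u-r,ey+v-r)),("box",(x+(w-1)/2+u-r,y+(h-1)/2+v-r))):
        print(nm,np.round(p,1),np.round(ax,1),(w,h),plane(d,p,.07,s).round(4))
p=np.array(s["tool_pos"])
print("expected foot/collar px",proj(d,[p[0],p[1],.110],s),proj(d,[p[0],p[1],.155],s),proj(d,[p[0],p[1],.203],s))
o=cv2.resize(im[100:300,220:340,::-1],None,fx=3,fy=3,interpolation=cv2.INTER_CUBIC);cv2.imwrite("pics/c3.png",o)
```

```text
ell [277.6 130.7] [20.1 20.9] (21, 22) [ 0.5314 -0.1323  0.07  ]
box [278.  130.5] [20.1 20.9] (21, 22) [ 0.5317 -0.1321  0.07  ]
ell [277.4 171.3] [15.8 16.2] (17, 17) [ 0.532  -0.1682  0.07  ]
box [277. 171.] [15.8 16.2] (17, 17) [ 0.5317 -0.1679  0.07  ]
expected foot/collar px [276.32473292 222.46409049] [276.18956686 243.09190236] [275.96443518 277.4494491 ]
```

View pics/c3.png

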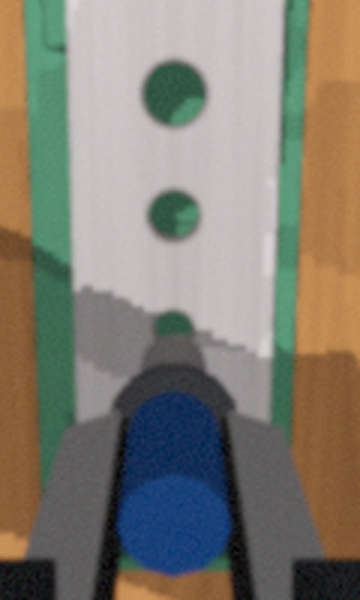

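Grip offset check: the handle top appears about 1.5 mm toward +y of the TCP line. That agrees with the gripped TCP (y 0.1527) against the measured pin (0.154). In x the jaws centre the pin, so the roughly 1.4 mm shift is camera bias. The hole0 target for the TCP is therefore about (0.530, −0.1335). I move there and descend to just above the plate.

```bash
python3 -m pendant '[[0,0,-4,0,0,0,1],[0,0,-7.06,0,0,0,1],[1,0,-7.06,0,0,0,1],[2,0,-7.06,0,0,0,1],[3,0,-7.06,0,0,0,1],[3.6,0,-7.06,0,0,0,1],[3.6,0,-7.06,0,0,0,1],[3.6,0,-7.06,0,0,0,1]]' 30
python3 - <<'E'
from h import *
s=robot.read_state();d=robot.get_image("wrist")
print(np.round(s["tool_pos"],4),s["ft_force"])
o=[]
for n,(x0,y0,x1,y1) in(("scene",(200,90,300,190)),("side",(260,90,360,190))):
    e=robot.get_image(n);o.append(cv2.resize(e["image"][y0:y1,x0:x1,::-1],(400,400),interpolation=cv2.INTER_CUBIC))
cv2.imwrite("pics/s4.png",np.hstack(o));cv2.imwrite("pics/c4.png",cv2.resize(d["image"][150:300,220:340,::-1],None,fx=4,fy=4))
E
```

```text
time_s: 5.85
tool_pos: [0.5303, -0.1349, 0.2287]
tcp_rot: [[-0.0, 1.0, 0.021], [-0.0, 0.021, -1.0], [-1.0, -0.0, 0.0]]
ft_force: [0.1, -0.7, -1.2]
finger_gap: 0.0196
[ 0.5303 -0.1349  0.2287] [ 0.11104749 -0.69763105 -1.17088825]
```

View pics/s4.png

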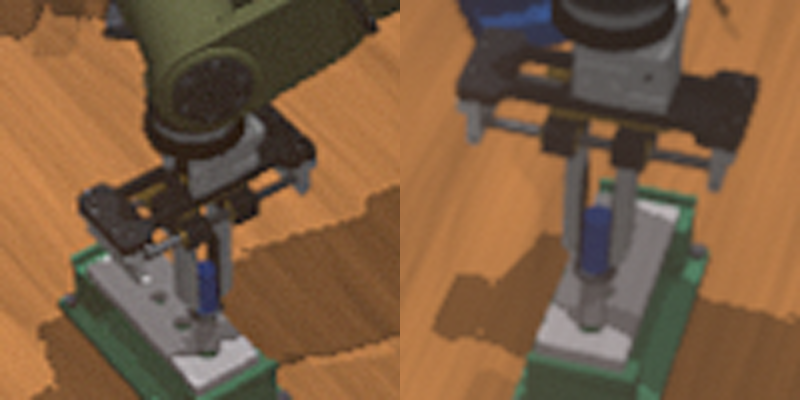

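View pics/c4.png

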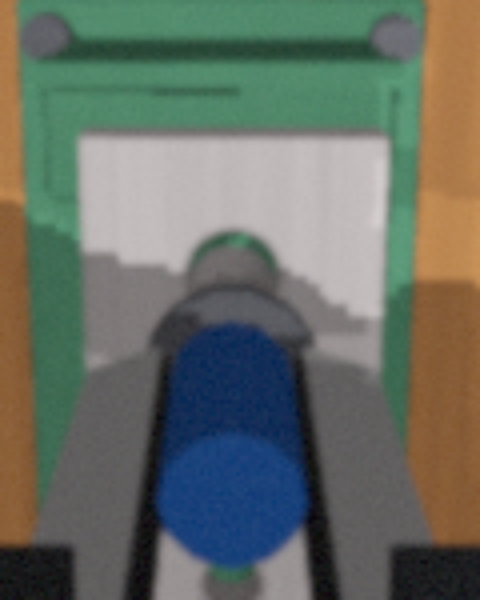

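The foot sits just above hole0, aligned in x. I go down in small steps and watch the force; contact is expected at TCP z of about 0.225.

```bash
python3 -m pendant '[[0.3,0,0,0,0,0,1],[0.5,0,0,0,0,0,1],[0.6,0,0,0,0,0,1],[0.6,0,0,0,0,0,1]]' 30; python3 -m pendant '[[0.2,0,0,0,0,0,1],[0.2,0,0,0,0,0,1]]' 30
```

```text
time_s: 6.4
tool_pos: [0.5302, -0.1345, 0.2225]
tcp_rot: [[-0.0, 1.0, 0.022], [0.0, 0.022, -1.0], [-1.0, -0.0, -0.0]]
ft_force: [0.3, 0.8, -0.8]
finger_gap: 0.0194
time_s: 6.6
tool_pos: [0.5302, -0.1345, 0.2204]
tcp_rot: [[-0.0, 1.0, 0.022], [0.0, 0.022, -1.0], [-1.0, -0.0, -0.0]]
ft_force: [-0.6, -0.4, -1.0]
finger_gap: 0.0195
```

It's in the mouth with no force, so I continue through the plate.

```bash
python3 -m pendant '[[0.4,0,0,0,0,0,1],[0.7,0,0,0,0,0,1],[0.7,0,0,0,0,0,1]]' 30; python3 -m pendant '[[0.5,0,0,0,0,0,1],[0.9,0,0,0,0,0,1],[1.2,0,0,0,0,0,1],[1.2,0,0,0,0,0,1]]' 30
```

```text
time_s: 6.9
tool_pos: [0.5301, -0.1344, 0.213]
tcp_rot: [[-0.001, 1.0, 0.022], [0.0, 0.022, -1.0], [-1.0, -0.001, -0.0]]
ft_force: [0.4, 0.7, -1.8]
finger_gap: 0.0195
time_s: 7.3
tool_pos: [0.5301, -0.1344, 0.2011]
tcp_rot: [[-0.001, 1.0, 0.022], [0.0, 0.022, -1.0], [-1.0, -0.001, -0.0]]
ft_force: [0.6, 0.5, -0.7]
finger_gap: 0.0197
```

The foot is now about 24 mm below the plate top with no resistance, so hole0 passed. I probe sideways gently for the clearance, which gives the true hole centre and a hint of the shank size.

```bash
f(){ grep -E "tool_pos|ft_force"|tr '\n' ' ';echo; }
python3 -m pendant '[[0,0.1,0,0,0,0,1],[0,0.1,0,0,0,0,1],[0,0.1,0,0,0,0,1]]' 30|f
python3 -m pendant '[[0,0.1,0,0,0,0,1],[0,0.1,0,0,0,0,1],[0,0.1,0,0,0,0,1]]' 30|f
python3 -m pendant '[[0,-0.3,0,0,0,0,1],[0,-0.3,0,0,0,0,1],[0,-0.3,0,0,0,0,1]]' 30|f
python3 -m pendant '[[0,-0.1,0,0,0,0,1],[0,-0.1,0,0,0,0,1],[0,-0.1,0,0,0,0,1]]' 30|f
```

```text
tool_pos: [0.5313, -0.1345, 0.2018] ft_force: [0.4, -0.1, -2.1] 
tool_pos: [0.5321, -0.1344, 0.2016] ft_force: [-3.2, 1.1, 0.2] 
tool_pos: [0.5294, -0.1345, 0.2018] ft_force: [1.1, -0.5, -1.2] 
tool_pos: [0.5286, -0.1345, 0.2018] ft_force: [4.8, 0.8, -2.8]
```

```bash
f(){ grep -E "tool_pos|ft_force"|tr '\n' ' ';echo; }
python3 -m pendant '[[0,0.18,0,0,0,0,1],[0,0.18,0,0,0,0,1],[0,0.18,0,0,0,0,1]]' 30|f
python3 -m pendant '[[0,0,0.1,0,0,0,1],[0,0,0.1,0,0,0,1],[0,0,0.1,0,0,0,1]]' 30|f
python3 -m pendant '[[0,0,0.1,0,0,0,1],[0,0,0.1,0,0,0,1],[0,0,0.1,0,0,0,1]]' 30|f
python3 -m pendant '[[0,0,-0.3,0,0,0,1],[0,0,-0.3,0,0,0,1],[0,0,-0.3,0,0,0,1]]' 30|f
python3 -m pendant '[[0,0,-0.1,0,0,0,1],[0,0,-0.1,0,0,0,1],[0,0,-0.1,0,0,0,1]]' 30|f
```

```text
tool_pos: [0.5299, -0.1345, 0.2015] ft_force: [0.5, -0.8, -0.2] 
tool_pos: [0.53, -0.1354, 0.2016] ft_force: [0.4, 2.4, -1.4] 
tool_pos: [0.5301, -0.1361, 0.2016] ft_force: [0.9, 5.9, -0.7] 
tool_pos: [0.53, -0.1336, 0.2017] ft_force: [0.5, -0.1, 0.1] 
tool_pos: [0.5301, -0.1327, 0.2017] ft_force: [1.1, -2.1, -2.5]
```

The free play is about 2 mm in both axes, centred at roughly (0.5304, −0.1340), which suggests the 18 mm shank. I recentre, lift out and shift 36 mm to hole1.

```bash
f(){ grep -E "time|tool_pos|ft_force"|tr '\n' ' ';echo; }
python3 -m pendant '[[0,0.03,0.13,0,0,0,1],[0,0.03,0.13,0,0,0,1],[-1,0.03,0.13,0,0,0,1],[-2,0.03,0.13,0,0,0,1],[-3,0.03,0.13,0,0,0,1],[-3,0.03,0.13,0,0,0,1],[-3,0.03,2,0,0,0,1],[-3,0.03,3.73,0,0,0,1],[-3,0.03,3.73,0,0,0,1],[-3,0.03,3.73,0,0,0,1],[-2.7,0.03,3.73,0,0,0,1],[-2.6,0.03,3.73,0,0,0,1],[-2.6,0.03,3.73,0,0,0,1]]' 30|f
python3 - <<'E'
from h import *
s=robot.read_state();d=robot.get_image("wrist")
print(np.round(s["tool_pos"],4),s["ft_force"])
o=[cv2.resize(d["image"][180:300,220:340,::-1],(400,400),interpolation=cv2.INTER_CUBIC)]
for n,(x0,y0,x1,y1) in(("side",(260,90,360,190)),):
    e=robot.get_image(n);o.append(cv2.resize(e["image"][y0:y1,x0:x1,::-1],(400,400),interpolation=cv2.INTER_CUBIC))
cv2.imwrite("pics/s5.png",np.hstack(o))
E
```

```text
time_s: 11.3 tool_pos: [0.5311, -0.1694, 0.2274] ft_force: [0.6, 0.7, -1.3] 
[ 0.5311 -0.1694  0.2274] [ 0.59473425  0.7204904  -1.28852518]
```

View pics/s5.png

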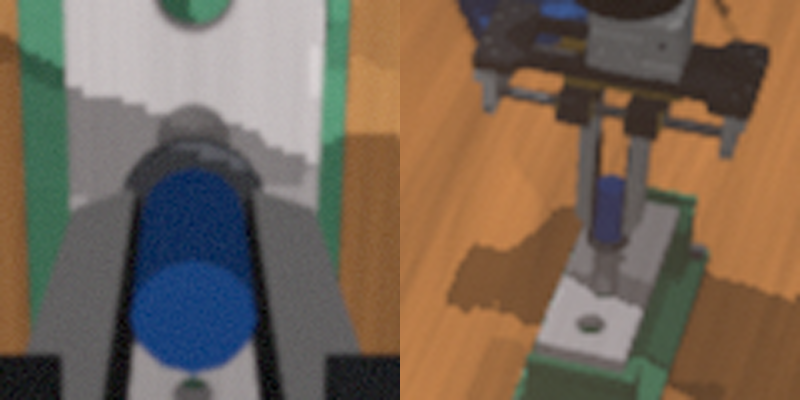

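The view shows the foot covering hole1, with hole0 empty behind it. I lower in small steps.

```bash
f(){ grep -E "time|tool_pos|ft_force"|tr '\n' ' ';echo; }
python3 -m pendant '[[0.15,0,0.05,0,0,0,1],[0.15,0,0.05,0,0,0,1]]' 30|f
python3 -m pendant '[[0.1,0,0,0,0,0,1],[0.1,0,0,0,0,0,1]]' 30|f
python3 -m pendant '[[0.1,0,0,0,0,0,1],[0.1,0,0,0,0,0,1]]' 30|f
python3 -m pendant '[[0.05,0,0,0,0,0,1],[0.05,0,0,0,0,0,1]]' 30|f
```

```text
time_s: 11.6 tool_pos: [0.5311, -0.1702, 0.226] ft_force: [-0.5, -0.2, -1.7] 
time_s: 11.8 tool_pos: [0.5312, -0.1703, 0.2251] ft_force: [-0.4, -0.1, -0.1] 
time_s: 12.0 tool_pos: [0.5313, -0.1703, 0.2249] ft_force: [-2.2, 1.6, 5.5] 
time_s: 12.2 tool_pos: [0.5314, -0.1703, 0.2247] ft_force: [-1.4, 0.5, 9.3]
```

Contact occurs at plate height, 5.5 N and then 9 N with no advance. To rule out mere misalignment I wiggle ±1–1.5 mm under light load.

```bash
f(){ grep -E "time|tool_pos|ft_force"|tr '\n' ' ';echo; }
python3 -m pendant '[[-0.02,0.1,0,0,0,0,1],[-0.02,0.1,0,0,0,0,1]]' 30|f
python3 -m pendant '[[0,0,0.1,0,0,0,1],[0,0,0.1,0,0,0,1]]' 30|f
python3 -m pendant '[[0,-0.1,0,0,0,0,1],[0,-0.1,0,0,0,0,1]]' 30|f
python3 -m pendant '[[0,-0.1,0,0,0,0,1],[0,-0.1,0,0,0,0,1]]' 30|f
python3 -m pendant '[[0,0,-0.1,0,0,0,1],[0,0,-0.1,0,0,0,1]]' 30|f
python3 -m pendant '[[0,0,-0.1,0,0,0,1],[0,0,-0.1,0,0,0,1]]' 30|f
python3 -m pendant '[[0,0.1,0,0,0,0,1],[0,0.1,0,0,0,0,1]]' 30|f
python3 -m pendant '[[0,0.1,0,0,0,0,1],[0,0.1,0,0,0,0,1]]' 30|f
```

```text
time_s: 12.4 tool_pos: [0.5322, -0.1703, 0.2247] ft_force: [-3.3, 1.0, 7.8] 
time_s: 12.6 tool_pos: [0.5322, -0.1711, 0.2248] ft_force: [-3.8, 3.4, 9.6] 
time_s: 12.8 tool_pos: [0.5314, -0.1711, 0.2248] ft_force: [-1.2, 3.2, 7.5] 
time_s: 13.0 tool_pos: [0.5307, -0.1711, 0.2249] ft_force: [1.3, 3.0, 6.6] 
time_s: 13.2 tool_pos: [0.5307, -0.1703, 0.2248] ft_force: [0.8, 0.5, 5.3] 
time_s: 13.4 tool_pos: [0.5306, -0.1695, 0.2247] ft_force: [2.1, -1.5, 6.3] 
time_s: 13.6 tool_pos: [0.5314, -0.1696, 0.2247] ft_force: [-0.2, -1.5, 8.9] 
time_s: 13.8 tool_pos: [0.5321, -0.1696, 0.2246] ft_force: [-3.9, -0.7, 9.1]
```

Lateral forces spring back to a centre at about (0.531, −0.170), exactly 36 mm from hole0's centre. The foot is therefore captive in hole1's chamfer and refused, so this is the 18 mm pin. I go back to hole0, enter and go down.

```bash
f(){ grep -E "time|tool_pos|ft_force"|tr '\n' ' ';echo; }
python3 -m pendant '[[-0.5,-0.08,0,0,0,0,1],[-1,-0.1,0,0,0,0,1],[-1,-0.1,-2,0,0,0,1],[-1,-0.1,-3.56,0,0,0,1],[-1,-0.1,-3.56,0,0,0,1],[-1,-0.1,-3.56,0,0,0,1],[-0.5,-0.1,-3.56,0,0,0,1],[-0.2,-0.1,-3.56,0,0,0,1],[-0.2,-0.1,-3.56,0,0,0,1]]' 30|f
python3 -m pendant '[[0.2,0,0,0,0,0,1],[0.5,0,0,0,0,0,1],[0.5,0,0,0,0,0,1]]' 30|f
```

```text
time_s: 14.7 tool_pos: [0.5301, -0.134, 0.2251] ft_force: [0.6, -0.7, -1.1] 
time_s: 15.0 tool_pos: [0.5302, -0.1337, 0.2204] ft_force: [0.8, -0.8, -1.3]
```

```bash
f(){ grep -E "time|tool_pos|ft_force"|tr '\n' ' ';echo; }
python3 -m pendant '[[0.5,0,0,0,0,0,1],[1,0,0,0,0,0,1],[1.5,0,0,0,0,0,1],[1.5,0,0,0,0,0,1]]' 30|f
python3 -m pendant '[[0.5,0,0,0,0,0,1],[1,0,0,0,0,0,1],[1.5,0,0,0,0,0,1],[2,0,0,0,0,0,1],[2.2,0,0,0,0,0,1],[2.2,0,0,0,0,0,1]]' 30|f
python3 -m pendant '[[0.15,0,0,0,0,0,1],[0.15,0,0,0,0,0,1]]' 30|f
python3 -m pendant '[[0.1,0,0,0,0,0,1],[0.1,0,0,0,0,0,1]]' 30|f
```

```text
time_s: 15.4 tool_pos: [0.5301, -0.1336, 0.2049] ft_force: [0.6, 0.0, -1.0] 
time_s: 16.0 tool_pos: [0.5303, -0.1336, 0.1835] ft_force: [0.1, 0.5, -1.3] 
time_s: 16.2 tool_pos: [0.5304, -0.1337, 0.1824] ft_force: [0.1, 1.1, -0.8] 
time_s: 16.4 tool_pos: [0.5303, -0.1337, 0.1813] ft_force: [-0.3, 0.1, -2.0]
```

```bash
f(){ grep -E "time|tool_pos|ft_force"|tr '\n' ' ';echo; }
python3 -m pendant '[[0.1,0,0,0,0,0,1],[0.1,0,0,0,0,0,1]]' 30|f
python3 -m pendant '[[0.05,0,0,0,0,0,1],[0.05,0,0,0,0,0,1]]' 30|f
python3 -m pendant '[[0.05,0,0,0,0,0,1],[0.05,0,0,0,0,0,1]]' 30|f
```

```text
time_s: 16.6 tool_pos: [0.5303, -0.1337, 0.1802] ft_force: [1.1, -0.6, -2.0] 
time_s: 16.8 tool_pos: [0.5304, -0.1336, 0.18] ft_force: [-0.1, 1.2, 0.9] 
time_s: 17.0 tool_pos: [0.5305, -0.1336, 0.1799] ft_force: [-0.9, 2.7, 4.9]
```

The collar seats at TCP z 0.180, as predicted, with about 5 N. I release and withdraw straight up.

```bash
f(){ grep -E "time|tool_pos|ft_force|gap"|tr '\n' ' ';echo; }
python3 -m pendant '[[0,0,0,0,0,0,2.4],[0,0,0,0,0,0,3],[0,0,0,0,0,0,5],[0,0,0,0,0,0,5],[0,0,0,0,0,0,5],[0,0,0,0,0,0,5],[0,0,0,0,0,0,5]]' 30|f
python3 -m pendant '[[-1,0,0,0,0,0,5],[-3,0,0,0,0,0,5],[-6,0,0,0,0,0,5],[-9,0,0,0,0,0,5],[-12,0,0,0,0,0,5],[-12,0,4,0,0,0,5],[-12,0,8,0,0,0,5],[-12,0,8,0,0,0,5],[-12,0,8,0,0,0,5],[-12,0,8,0,0,0,5],[-12,0,8,0,0,0,5]]' 30|f
python3 - <<'E'
from h import *
o=[]
s=robot.read_state()
for n,(x0,y0,x1,y1) in(("scene",(190,130,370,290)),("side",(230,110,370,330)),("wrist",(180,30,380,300))):
    e=robot.get_image(n);c=e["image"][y0:y1,x0:x1,::-1]
    if n=="side": pass
    k=520/c.shape[0];o.append(cv2.resize(c,None,fx=min(k,265/c.shape[1]),fy=min(k,265/c.shape[1]),interpolation=cv2.INTER_CUBIC))
    im=e["image"].astype(int);m=((im[...,2]>140)&(im[...,2]-im[...,0]>85)).astype(np.uint8);mm=m*0;mm[y0:y1,x0:x1]=m[y0:y1,x0:x1]
    kk,l,st,ce=cv2.connectedComponentsWithStats(mm)
    print(n,[(ce[i].round(1).tolist(),int(st[i,4]),plane(e,ce[i],.118,s)[:2].round(4).tolist(),plane(e,ce[i],.103,s)[:2].round(4).tolist()) for i in range(1,kk) if st[i,4]>8])
H=max(a.shape[0] for a in o);O=np.zeros((H,sum(a.shape[1] for a in o),3),np.uint8);x=0
for a in o:O[:a.shape[0],x:x+a.shape[1]]=a;x+=a.shape[1]
cv2.imwrite("pics/f.png",O)
E
```

```text
time_s: 17.7 tool_pos: [0.5303, -0.1337, 0.1793] ft_force: [-0.3, 1.0, -0.5] finger_gap: 0.0495 
time_s: 18.8 tool_pos: [0.5322, -0.2127, 0.2996] ft_force: [0.1, 0.2, 0.3] finger_gap: 0.0499 
scene [([251.1, 167.4], 17, [0.5314, -0.1293], [0.5244, -0.1406]), ([323.1, 243.1], 22, [0.5254, 0.2316], [0.5183, 0.2247]), ([342.3, 257.0], 26, [0.5106, 0.2995], [0.5034, 0.2934])]
side [([308.2, 157.7], 16, [0.5287, -0.1337], [0.5324, -0.1501]), ([269.9, 266.1], 32, [0.5126, 0.231], [0.5161, 0.2211]), ([266.1, 293.2], 42, [0.4981, 0.2982], [0.5013, 0.2894])]
wrist [([277.4, 120.3], 438, [0.5313, -0.1321], [0.5313, -0.1319])]
```

View pics/f.png

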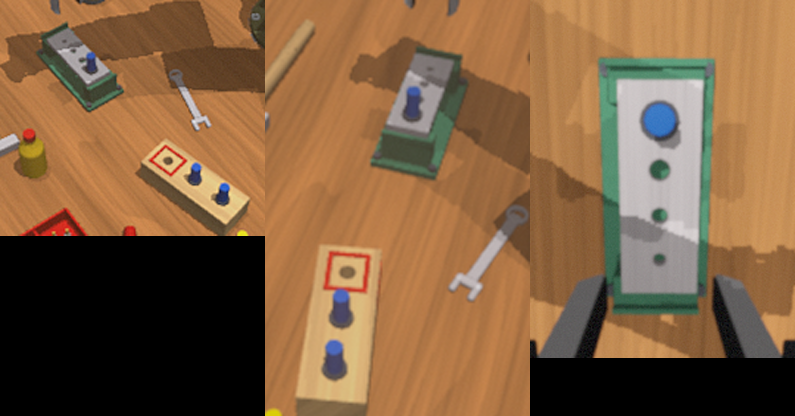

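The three views show the pin upright in the widest hole with its collar on the plate. The red slot is empty, and the other two pins are at the same pixels as at the start.

```bash
python3 -c "
from rig import robot
robot.hand_in()"
```

```text
the job is handed in; nothing more can be done
```

The pin from the red-marked place is standing fully home in the widest hole (19.2 mm), released, and I've handed the job in. It took about 19 s of the 72 s allowed.

**Sizing:** The pin passed the 19.2 mm hole freely. The 16.2 mm hole refused it at plate height under about 5–10 N, and still refused it when I wiggled it ±1 mm under light load. That makes it the 18 mm pin, so I went back to the 19.2 mm hole and let go there.

**Last checks:**
- **Seating:** The collar seated at the height I had predicted, with about 5 N. After release, the handle top appeared above the hole in the scene and side views, at the height of a seated pin.
- **Surroundings:** The other two pins stayed within a pixel of where they started. The arm was clear, and nothing else I could see had moved.
- **Disagreements:** The camera views disagreed by up to about 4 mm in y, which is calibration error. I settled the hole centre by feel instead. The side-to-side play in the widest hole was about 2 mm, more than the 1.2 mm expected for an 18 mm pin; I put the difference down to the pin tilting in the grip.

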